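Draw the slip brush and hold it level over the cup

TASK

Draw the flat slip brush out of the slanted tool stand, turn it level and finish holding it still in the air with the tip of its bristles over the middle of the clay cup on the banding wheel, about 5 cm above the rim. Do not touch the cup, and leave the two loop tools standing in the stand. The program ends while the gripper is still holding the brush: do not put it down.

Things in the scene. Friction and masses are not known exactly. Their poses are not given: they have to be found in the camera images.
- slip_brush: the flat brush, 183 mm long, 35 g, the only brush in the stand: wooden handle, metal ferrule, speckled bristles up to 36 mm wide. Origin at mid-length on its underside; y along it (bristles at -y, handle end at y = +91 mm), x across its width, z square to its flat side. In the stand z looks up and to the stand's front, -y up and to the rear, about 37 degrees above level, the width level
- brush_grip (a point): a point in the middle of the handle, 2 mm from the brush's origin along -y and 7 mm along z; axes as the brush. The handle is at most 22 mm wide here (in x) and 14 mm thick (in z). Grip it here across x, coming in along the brush's -z; the hole's mouth is 39 mm from this point towards +y, the ferrule begins 28 mm towards -y
- bristle_tip (a point): the middle of the end of the bristles, 90 mm from the grip point along the brush's -y
- loop_tool_1: one of two alike round wire loop tools, 178 mm long, with a light wooden handle about 10 mm thick; origin, axes (loop towards -y) and standing as for the brush. Stays in the stand
- loop_tool_2: the other round wire loop tool, 178 mm long, with a handle about 10 mm thick; origin, axes (loop towards -y) and standing as for the brush. Stays in the stand
- tool_stand: slanted wooden tool stand, fixed: base board 126 x 196 x 10 mm and a block 36 x 176 x 62 mm leaning 45 degrees to the rear. Origin under the board; x to the rear (the way the tools lean), y along the row, z up. Three slots 18 x 28 mm, 54 mm deep, 65 mm apart in y, mouths at x = -16, z = 65 mm, hold one tool each, handle end down, in any order. Tools pull out along the slant
- pinch_cup: the grey clay cup standing on the wheel, 66 mm across, 59 mm high, upright, loose; origin: centre of its underside, z up
- cup_rim (a point): the centre of the cup's mouth, level with the rim, 59 mm above the cup's origin
- banding_wheel: the banding wheel that carries the cup, fixed foot: a round grey head 200 mm across whose top is 112 mm above the worktop, free to turn; origin: centre of the foot's underside, z up
There are look-alikes about, which are no part of the job. What is shaped like the slip_brush but pink is not meant.

How it is judged:
On the way:
1. the brush is drawn clear of the tool stand, carried by the fingers (height (world z) of slip_brush above 0.14 m and contact force between slip_brush and tool_stand below 0.05 N and contact force between the fingers and slip_brush above 1 N), for 0.1 s.
At the end, for the whole second after the job is handed in: Only the fingers hold the brush, still, level within 12 degrees, bristle tip within 25 mm of the cup's axis in plan and 20 to 90 mm above the rim; the cup is upright within 20 mm of its place, both loop tools within 30 mm of theirs (angle between slip_brush's own y axis and vertical between 1.36 and 1.78 rad and horizontal distance between bristle_tip and cup_rim below 0.025 m and z of bristle_tip in the frame of cup_rim between 0.02 and 0.09 m and contact force between the fingers and slip_brush above 1 N and contact force between slip_brush and pinch_cup below 0.05 N and contact force between slip_brush and banding_wheel below 0.05 N and contact force between slip_brush and tool_stand below 0.05 N and linear speed of slip_brush below 0.03 m/s and angle between pinch_cup's own z axis and vertical below 0.1 rad and distance of pinch_cup from where it was at the start of the episode below 0.02 m and distance of each of loop_tool_1, loop_tool_2 from where it was at the start of the episode below 0.03 m); the arm keeps its last pose, push and grip.
It fails at once if the cup is touched by the brush or the robot (contact force between any of slip_brush, the arm, the fingers and pinch_cup above 0.5 N).
It fails at once if a loop tool is pulled out of the stand (distance of any of loop_tool_1, loop_tool_2 from where it was at the start of the episode above 0.04 m).
It also fails if it takes over 38 s, if anything falls off the work surface, if the arm or the gripper's body presses on something with over 40 N, if the wrist force passes 120 N, or if a joint passes its speed limit or range.

ROBOT

A 6-joint arm with a two-finger parallel gripper is mounted at the origin on a cart in front of the work surface, level with it; the furniture and walls round the work are solid. World frame = base frame: x ahead of the robot, y to its left, z up, the work surface at z = 0. Lengths are in m, angles in rad, forces in N, time in s.
With the tool pointing down it reaches from about 0.4 to 0.825 m from the base axis. Payload 7 kg.
Tool frame: the origin (TCP) lies on the centre line of the jaws, within the pads' length; the fingertips stand 14 mm ahead of it and the grasp point (between the pads) lies 5 mm behind it; z points along the fingers, y is the line along which they close (so a half turn about z gives the same grasp; the last joint's range is limited). The gripper opens to 88 mm and grips with 3 to 60 N. Pads are 19 mm wide; open, the fingers measure 130 mm over their backs; the gripper's body (78 mm by 193 mm) begins 47 mm behind the grasp point.
Start: joints at [-0.924, 0.359, 0.012, 0, -1.224, -0.288], TCP at [0.237, -0.632, 0.241] pointing down, gripper open.
Joint ranges: [-3.07, 3.07], [-1.43, 2.12], [-1.02, 1.25], [-3.03, 1.67], [-3.05, -0], [-3.03, 3.03]. Speed limits (rad/s): [2.39, 2.39, 3.01, 3.14, 3.14, 3.14].

INTERFACE

Orientations are given as [roll, pitch, yaw] about the fixed x, y, z axes, in that order (R = Rz(yaw) Ry(pitch) Rx(roll)).
In Python, from station import arm gives the robot as it stands.
- The arm moves only by the tool move_arm, never from a script. Its argument "rows" is a list of rows, each an object with "translation": the shift along the tool's x, y, z in cm, a list of three; "rot": the turn, a rotation vector about the tool's x, y, z in degrees, a list of three; "hand": the closure, from 0 (fully open) to 1 (shut). A call has 1 to 8 rows; each row is the pose to reach, as a shift and turn from the pose commanded when the call began, along the tool's axes at that moment; what a row does not reach only later rows make up. A row lasts 1/12 s, in which the tool goes at most 41.7 mm and 7.16 degrees, less where a joint would pass 70% of its speed; a pose out of reach is approached as far as the arm can. A call with a gripper value outside its range is refused whole. The fingers move at their own pace and stop on an object; "squeeze" is the grip in N (left out, the last holds). Time passes only in rows, so rows that repeat a pose let the fingers close. It gives the time, the measured TCP pose, the force, the opening and the grip force at its end, in the units of the state.
- arm.get_state(): the state, without advancing time (a new reading comes with each control period).
- arm.grab_frame(name): name is "scene" or "top" or "wrist"; returns (picture, depth): 384x512x3 uint8, red, green, blue; 384x512 float32, m along the optical axis (not along the pixel's ray), 0 where there is no reading.
- arm.camera_params(name): a dict with "vfov" (degrees; the focal length in pixels is half the picture's height over the tangent of half this angle, whatever the lens; pixels are square), "cx", "cy" (the principal point, pixels), "position" and "orientation" of the camera in the world; the wrist camera has in their place "tool_from_camera" (4x4, takes a point from camera to tool coordinates, whose origin is the TCP and whose axes are the flange's). Camera axes: x right, y down, z forward; pixel columns grow to the right and rows downward; lengths in m; the calibration is good to about 2 mm. The wrist camera is an equidistant fisheye: a pixel r from the principal point sees the ray r / f radians off the axis. A picture is of the moment at which its call begins: read the wrist's pose just before it. camera_params takes no time and is no camera call.
- arm.job_done(): hands the job in; it is judged then, once.
Trained networks look in the newest picture that a camera, given by its name, has taken for a name from the list of things; names that differ only in an ending like _2 or _b are one class to them, and where a whole thing is asked for, a point or a joint stands for the part that bears it (a point fixed in the world has none). Each returns a list of dicts, best first, with "p" (0 to 1); they miss things now and then, are a little off and sometimes report something else, mostly with a low value. They report only what shows in the picture. A call takes as long as a camera call. They do not tell look-alikes from the thing itself.
- arm.search_frame(label, camera): "point" ([x, y, z] in m, in the coordinates of the camera as it stood for that picture, good to about 4 mm: the middle of the surface that is visible of it).
- arm.pinpoint(label, camera): "point" ([x, y, z] in m, in the coordinates of the camera as it stood for that picture, good to about 4 mm: a listed point, or the origin of a listed thing).
The state is a dict: "t": time; "q": joint angles; "qd": joint speeds; "joint_efforts": joint torques, N m; "eef_pos": TCP position; "ee_rot": TCP orientation; "force": force on the tool from outside, world axes, zero at the start; "moment": the same for the moment, N m; "width": finger opening in m; "gripper_force": force on a finger pad.
Only numpy, scipy, OpenCV 4.12 (cv2) and the standard library are available. Lean on these libraries where they do the work, as an engineer would, in place of code of your own. Each camera call takes 0.05 s, during which the arm holds its last target. There are 200 camera calls.

## Working session

There is one attempt and no reset: what is moved stays moved. The work goes in short steps, Python scripts to look and compute and a tool call to move; the robot and the scene stay as the last step left them, time stands still between calls to the robot, and variables do not carry over. Pictures are saved under pics/ and viewed, at most 10 in all, crops included, and the job is handed in when it is done.

Besides the shell and the picture viewer there is one more tool, called by a JSON object that holds its "api" and its "payload", one argument or row to a line. move_arm: Moves the arm, as the interface text tells. Its arguments: {"type":"object","properties":{"rows":{"type":"array","items":{"type":"object","properties":{"translation":{"type":"array","items":{"type":"number"}},"rot":{"type":"array","items":{"type":"number"}},"hand":{"type":"number"}}}},"squeeze":{"type":"number"}},"required":["rows"]}

```bash
mkdir -p pics; ls; cat > h.py <<'E'
import numpy as np, cv2
from scipy.spatial.transform import Rotation as R
from station import arm
def camT(n):
    p=arm.camera_params(n)
    if n=="wrist":
        s=arm.get_state(); T=np.eye(4); T[:3,:3]=R.from_euler('xyz',s['ee_rot']).as_matrix(); T[:3,3]=s['eef_pos']
        return T@np.array(p['tool_from_camera'])
    T=np.eye(4); o=np.array(p['orientation'])
    T[:3,:3]=o if o.shape==(3,3) else R.from_euler('xyz',o).as_matrix() if o.size==3 else R.from_quat(o).as_matrix()
    T[:3,3]=p['position']; return T
def w(T,pt): return (T@np.r_[pt,1])[:3]
def f(p): return 192/np.tan(np.radians(p['vfov'])/2)
def pix(n,pt):
    p=arm.camera_params(n); x,y,z=pt
    if n=="wrist":
        r=np.hypot(x,y); a=np.arctan2(r,z)*f(p); return np.array([p['cx']+a*x/r,p['cy']+a*y/r])
    return np.array([p['cx']+f(p)*x/z,p['cy']+f(p)*y/z])
E
cat > a.py <<'E'
from h import *
ims=[]
for n in ["scene","top","wrist"]:
    T=camT(n); im,d=arm.grab_frame(n); cv2.imwrite(f"pics/{n}0.png",im[:,:,::-1]); np.save(f"pics/{n}0d.npy",d)
    if n!="wrist": print(n,arm.camera_params(n))
    for l in ["slip_brush","brush_grip","bristle_tip","loop_tool_1","tool_stand","cup_rim","pinch_cup","banding_wheel"]:
        for r in arm.pinpoint(l,n)[:3]:
            print(n,l,round(r['p'],2),w(T,r['point']).round(3),pix(n,r['point']).round())
a=cv2.imread("pics/scene0.png");b=cv2.imread("pics/top0.png")
cv2.imwrite("pics/both.png",cv2.resize(np.vstack([a,b]),(800,1200))[:600]); cv2.imwrite("pics/top_b.png",cv2.resize(b,(800,600)))
E
python3 a.py
```

```text
pics
scene {'vfov': 51.53096025494151, 'cx': 253.8948485014869, 'cy': 188.3444961752528, 'position': array([-0.10633242, -0.57277224,  0.49113802]), 'orientation': array([-1.98380388,  0.0170489 , -0.90610352])}
scene slip_brush 0.86 [ 0.587 -0.137  0.082] [294. 209.]
scene slip_brush 0.57 [ 0.448 -0.364  0.014] [358. 305.]
scene brush_grip 0.83 [ 0.586 -0.138  0.088] [294. 206.]
scene brush_grip 0.72 [ 0.454 -0.364  0.005] [359. 307.]
scene bristle_tip 0.91 [ 0.46  -0.454  0.008] [411. 325.]
scene bristle_tip 0.81 [ 0.598 -0.072  0.141] [274. 177.]
scene loop_tool_1 0.75 [ 0.459 -0.111  0.079] [250. 229.]
scene loop_tool_1 0.61 [ 0.52  -0.13   0.082] [274. 219.]
scene tool_stand 0.95 [ 0.52  -0.141  0.002] [278. 252.]
scene cup_rim 0.8 [0.519 0.161 0.172] [179. 155.]
scene banding_wheel 0.69 [0.519 0.172 0.002] [182. 214.]
top {'vfov': 43.10586887518464, 'cx': 251.90698490513614, 'cy': 187.14596243781466, 'position': array([ 0.27836956, -0.07919188,  1.28776823]), 'orientation': array([-2.93802041,  0.00347422, -1.51024804])}
top slip_brush 0.8 [ 0.45  -0.364  0.009] [365. 228.]
top slip_brush 0.58 [ 0.589 -0.14   0.081] [284. 165.]
top brush_grip 0.86 [ 0.582 -0.143  0.087] [286. 167.]
top brush_grip 0.66 [ 0.444 -0.37   0.006] [367. 231.]
top bristle_tip 0.84 [ 0.6  -0.07  0.14] [258. 153.]
top bristle_tip 0.61 [ 0.463 -0.457  0.006] [400. 225.]
top bristle_tip 0.49 [ 0.588 -0.136  0.082] [283. 165.]
top loop_tool_1 0.65 [ 0.516 -0.125  0.082] [277. 193.]
top loop_tool_1 0.42 [ 0.457 -0.115  0.08 ] [272. 216.]
top tool_stand 0.97 [ 0.514 -0.143 -0.003] [283. 200.]
top tool_stand 0.5 [ 0.586 -0.139  0.08 ] [284. 166.]
top tool_stand 0.36 [ 0.518 -0.127  0.08 ] [278. 192.]
top cup_rim 0.92 [0.513 0.162 0.166] [158. 180.]
top pinch_cup 0.84 [0.514 0.166 0.108] [161. 185.]
top banding_wheel 0.76 [0.515 0.172 0.001] [166. 193.]
wrist banding_wheel 0.48 [0.516 0.172 0.001] [494. 373.]
```

View pics/both.png

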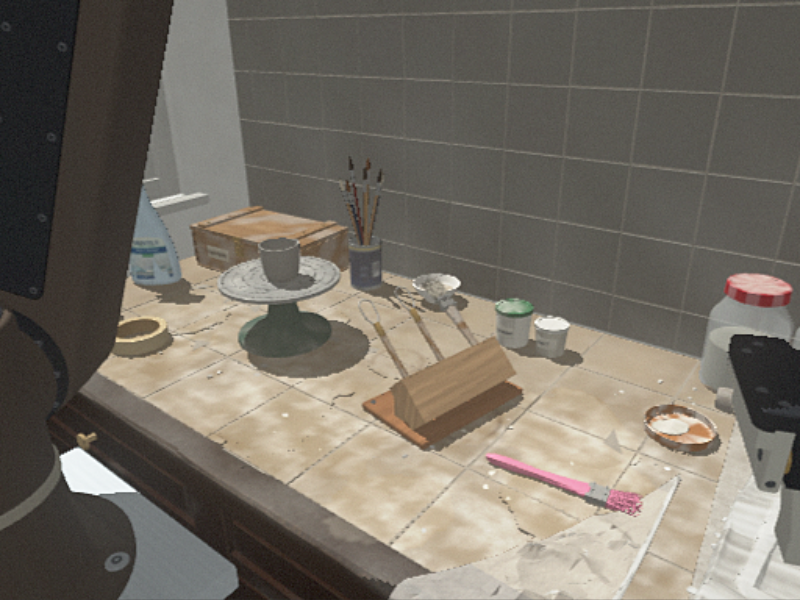

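View pics/top_b.png

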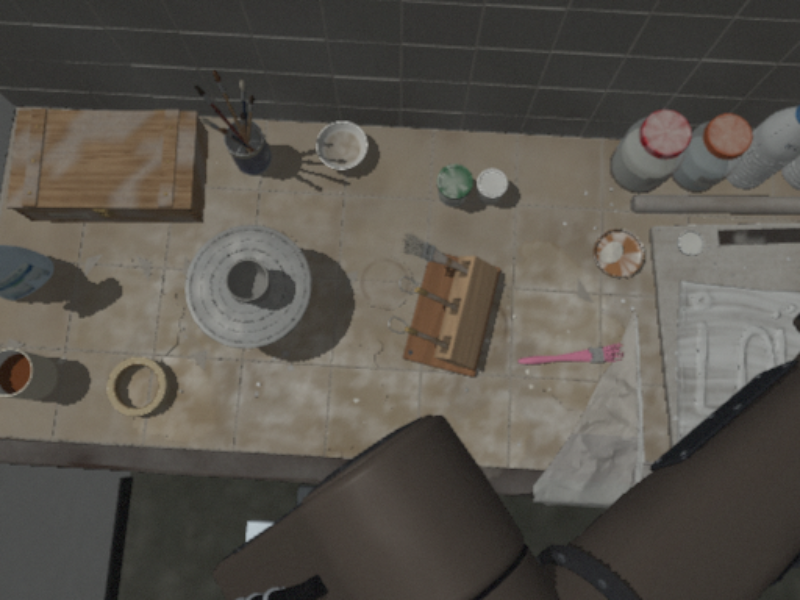

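```bash
python3 -c "
import cv2
a=cv2.imread('pics/scene0.png')[130:290,190:350]
b=cv2.imread('pics/top0.png')[120:240,220:340]
import numpy as np
cv2.imwrite('pics/crop.png',np.hstack([cv2.resize(a,(400,400),interpolation=3),cv2.resize(b,(400,400),interpolation=3)]))
"
```

```text
(no output)
```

View pics/crop.png

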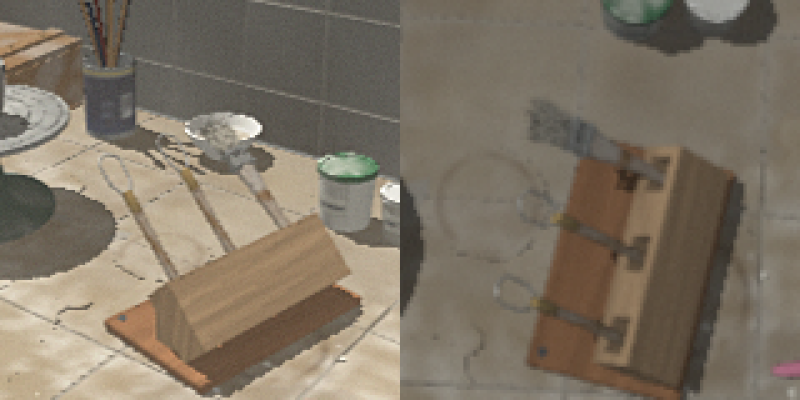

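Brush candidates: the brush in the stand at scene (294,206) / top (286,167), and the pink one lying flat at scene (358,305) / top (365,228). The crop shows the one in the stand has a wooden handle, metal ferrule and grey speckled bristles, so that is the slip_brush. The loop tools are at scene (250,229) and (274,219). The cup is on the wheel at top (158,180). The grip-to-tip vector is 90 mm at 37° elevation, as described.

```bash
cat >> h.py <<'E'
def frame(head,el):
    h=np.array([np.cos(head),np.sin(head),0]); d=np.cos(el)*h+np.r_[0,0,np.sin(el)]
    z=np.sin(el)*h-np.r_[0,0,np.cos(el)]
    c=[]
    for s in(1,-1):
        x=s*d; c.append(np.c_[x,np.cross(z,x),z])
    return c,d,z
def go(P,M,s=None):
    s=s or arm.get_state(); C=R.from_euler('xyz',s['ee_rot']).as_matrix()
    print("tr cm",(C.T@(P-s['eef_pos'])*100).round(2),"rot deg",R.from_matrix(C.T@M).as_rotvec(degrees=True).round(2),"target",P.round(3))
E
cat > b.py <<'E'
from h import *
s=arm.get_state(); print({k:np.round(v,3) for k,v in s.items()})
c,d,z=frame(np.radians(78.3),np.radians(37)); g=np.array([.584,-.140,.088])
for M in c: go(g+.005*z-.11*z,M)
E
python3 b.py
```

```text
{'t': np.float64(1.35), 'q': array([-0.924,  0.359,  0.012,  0.   , -1.224, -0.288]), 'qd': array([ 0.001, -0.002,  0.001,  0.   ,  0.001, -0.001]), 'joint_efforts': array([-1.0000e-03, -5.8239e+01,  2.9331e+01,  7.0030e+00,  1.3000e-02,
       -0.0000e+00]), 'eef_pos': array([ 0.237, -0.632,  0.241]), 'ee_rot': array([ 3.142, -0.   , -2.783]), 'force': array([-0.271, -0.019, -0.067]), 'moment': array([ 0.017, -0.003,  0.028]), 'gripper_force': np.float64(0.0), 'width': np.float64(0.087)}
tr cm [-46.4   28.54   6.87] rot deg [-39.23  21.62 117.23] target [ 0.571 -0.202  0.172]
tr cm [-46.4   28.54   6.87] rot deg [-18.62 -33.77 -55.65] target [ 0.571 -0.202  0.172]
```

{"api": "move_arm", "payload": {
  "rows": [
    {"translation": [-46.4, 28.5, 6.9], "rot": [-18.6, -33.8, -55.6], "hand": 0.4},
    {"translation": [-46.4, 28.5, 6.9], "rot": [-18.6, -33.8, -55.6], "hand": 0.4},
    {"translation": [-46.4, 28.5, 6.9], "rot": [-18.6, -33.8, -55.6], "hand": 0.4},
    {"translation": [-46.4, 28.5, 6.9], "rot": [-18.6, -33.8, -55.6], "hand": 0.4},
    {"translation": [-46.4, 28.5, 6.9], "rot": [-18.6, -33.8, -55.6], "hand": 0.4},
    {"translation": [-46.4, 28.5, 6.9], "rot": [-18.6, -33.8, -55.6], "hand": 0.4},
    {"translation": [-46.4, 28.5, 6.9], "rot": [-18.6, -33.8, -55.6], "hand": 0.4},
    {"translation": [-46.4, 28.5, 6.9], "rot": [-18.6, -33.8, -55.6], "hand": 0.4}
  ]
}}

```text
t: 2.02
eef_pos: [0.441, -0.3698, 0.1993]
ee_rot: [3.095, 0.554, -1.947]
force: [0.4, -0.8, -0.2]
width: 0.053
gripper_force: 0.0
```

```bash
python3 b.py
```

```text
{'t': np.float64(2.017), 'q': array([-0.711,  0.422,  0.089, -0.504, -1.498,  0.452]), 'qd': array([ 0.403,  0.309,  0.216, -0.624, -0.427,  0.971]), 'joint_efforts': array([ -2.083, -64.082,  26.459,   5.762,  -0.23 ,  -1.555]), 'eef_pos': array([ 0.441, -0.37 ,  0.199]), 'ee_rot': array([ 3.095,  0.554, -1.947]), 'force': array([ 0.356, -0.765, -0.151]), 'moment': array([-1.803,  0.501, -0.006]), 'gripper_force': np.float64(0.0), 'width': np.float64(0.053)}
tr cm [-15.9   -6.55  12.78] rot deg [ -7.54   4.34 171.52] target [ 0.571 -0.202  0.172]
tr cm [-15.9   -6.55  12.78] rot deg [-2.89 -5.03 -8.26] target [ 0.571 -0.202  0.172]
```

{"api": "move_arm", "payload": {
  "rows": [
    {"translation": [-15.9, -6.5, 12.8], "rot": [-2.9, -5.0, -8.3], "hand": 0.4},
    {"translation": [-15.9, -6.5, 12.8], "rot": [-2.9, -5.0, -8.3], "hand": 0.4},
    {"translation": [-15.9, -6.5, 12.8], "rot": [-2.9, -5.0, -8.3], "hand": 0.4},
    {"translation": [-15.9, -6.5, 12.8], "rot": [-2.9, -5.0, -8.3], "hand": 0.4},
    {"translation": [-15.9, -6.5, 12.8], "rot": [-2.9, -5.0, -8.3], "hand": 0.4},
    {"translation": [-15.9, -6.5, 12.8], "rot": [-2.9, -5.0, -8.3], "hand": 0.4},
    {"translation": [-15.9, -6.5, 12.8], "rot": [-2.9, -5.0, -8.3], "hand": 0.4},
    {"translation": [-15.9, -6.5, 12.8], "rot": [-2.9, -5.0, -8.3], "hand": 0.4}
  ]
}}

```text
t: 2.68
eef_pos: [0.5706, -0.203, 0.1703]
ee_rot: [3.138, 0.643, -1.779]
force: [0.5, 0.0, 0.8]
width: 0.0524
gripper_force: 0.0
```

```bash
python3 b.py; cat > c.py <<'E'
from h import *
import sys
n="wrist"; T=camT(n); im,d=arm.grab_frame(n); cv2.imwrite(sys.argv[1],cv2.resize(im[:,:,::-1],(800,600)))
for l in ["slip_brush","brush_grip","bristle_tip","loop_tool_1","cup_rim","tool_stand"]:
    for r in arm.pinpoint(l,n)[:3]: print(l,round(r['p'],2),w(T,r['point']).round(4),(pix(n,r['point'])*800/512).round())
E
python3 c.py pics/w1.png
```

```text
{'t': np.float64(2.683), 'q': array([-0.437,  0.456,  0.077, -0.633, -1.403,  0.407]), 'qd': array([-0.034, -0.004,  0.001,  0.006, -0.003,  0.002]), 'joint_efforts': array([ 1.5870e+00, -6.2834e+01,  2.6816e+01,  3.4730e+00, -6.9400e-01,
       -2.9000e-02]), 'eef_pos': array([ 0.571, -0.203,  0.17 ]), 'ee_rot': array([ 3.138,  0.643, -1.779]), 'force': array([0.476, 0.027, 0.847]), 'moment': array([-2.002,  0.483,  0.046]), 'gripper_force': np.float64(0.0), 'width': np.float64(0.052)}
tr cm [-0.19 -0.03 -0.06] rot deg [-2.800e-01 -1.200e-01  1.798e+02] target [ 0.571 -0.202  0.172]
tr cm [-0.19 -0.03 -0.06] rot deg [ 0.08 -0.18 -0.2 ] target [ 0.571 -0.202  0.172]
slip_brush 0.71 [ 0.5842 -0.1405  0.0797] [400. 300.]
bristle_tip 0.78 [ 0.5984 -0.0719  0.1405] [401. 447.]
loop_tool_1 0.91 [ 0.5218 -0.1316  0.0806] [511. 297.]
loop_tool_1 0.78 [ 0.4581 -0.1176  0.0864] [615. 305.]
tool_stand 0.79 [ 0.5151 -0.1449  0.0022] [501. 192.]
```

View pics/w1.png

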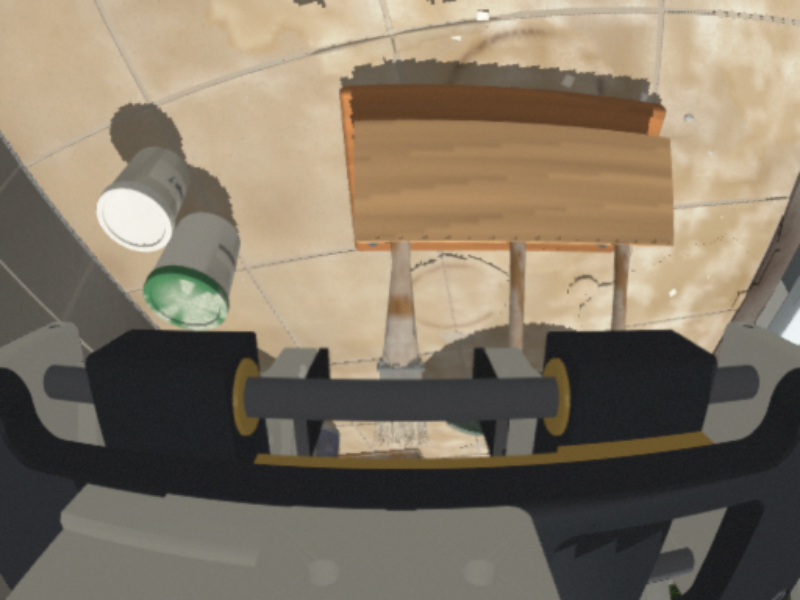

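The brush runs down the image centre at (400,310), between the fingers and parallel to the closing plane. The loop tools are at (516,290) and (620,290). Three views agree on the grip at about (0.584, -0.141, 0.087).

```bash
cat > b.py <<'E'
from h import *
c,d,z=frame(np.radians(78.3),np.radians(37)); g=np.array([.584,-.141,.087])
go(g+.005*z,c[1])
E
python3 b.py
```

```text
tr cm [-0.19 -0.06 11.07] rot deg [-0.05 -0.17 -0.33] target [ 0.585 -0.138  0.083]
```

{"api": "move_arm", "payload": {
  "rows": [
    {"translation": [-0.2, 0, 3], "rot": [0, 0, 0], "hand": 0.4},
    {"translation": [-0.2, 0, 6], "rot": [0, 0, 0], "hand": 0.4},
    {"translation": [-0.2, 0, 8], "rot": [0, 0, 0], "hand": 0.4},
    {"translation": [-0.2, 0, 10], "rot": [0, 0, 0], "hand": 0.4},
    {"translation": [-0.2, 0, 11], "rot": [0, 0, 0], "hand": 0.4},
    {"translation": [-0.2, 0, 11], "rot": [0, 0, 0], "hand": 0.4},
    {"translation": [-0.2, 0, 11], "rot": [0, 0, 0], "hand": 0.4}
  ]
}}

```text
t: 3.62
eef_pos: [0.5842, -0.1378, 0.0837]
ee_rot: [3.138, 0.643, -1.781]
force: [-0.4, -0.5, 0.8]
width: 0.0528
gripper_force: 0.0
```

```bash
python3 b.py; python3 c.py pics/w2.png; python3 - <<'E'
from h import *
im,_=arm.grab_frame("scene"); cv2.imwrite('pics/s2.png',cv2.resize(im[110:290,170:410,::-1],(800,600)))
E
```

```text
tr cm [ 0.06 -0.04  0.04] rot deg [ 0.03 -0.18 -0.27] target [ 0.585 -0.138  0.083]
slip_brush 0.65 [ 0.5856 -0.1381  0.0788] [398. 375.]
brush_grip 0.96 [ 0.5829 -0.1421  0.0856] [404. 386.]
tool_stand 0.63 [ 0.5197 -0.143   0.0032] [543. 199.]
```

View pics/w2.png

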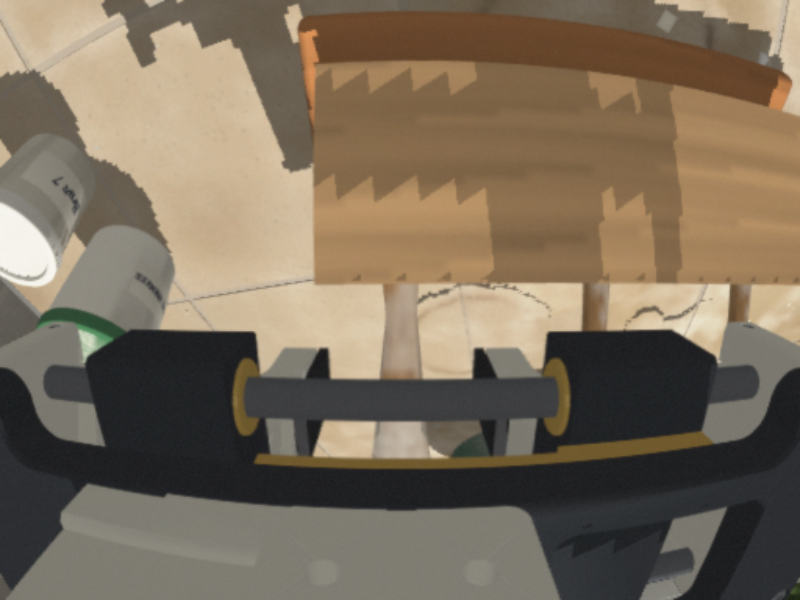

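The handle, at (402,390), sits between both pads, and the loop tool at (595,310) is clear of the fingers. Next I close with 25 N.

{"api": "move_arm", "payload": {
  "rows": [
    {"translation": [0, 0, 0], "rot": [0, 0, 0], "hand": 1},
    {"translation": [0, 0, 0], "rot": [0, 0, 0], "hand": 1},
    {"translation": [0, 0, 0], "rot": [0, 0, 0], "hand": 1},
    {"translation": [0, 0, 0], "rot": [0, 0, 0], "hand": 1},
    {"translation": [0, 0, 0], "rot": [0, 0, 0], "hand": 1},
    {"translation": [0, 0, 0], "rot": [0, 0, 0], "hand": 1},
    {"translation": [0, 0, 0], "rot": [0, 0, 0], "hand": 1},
    {"translation": [0, 0, 0], "rot": [0, 0, 0], "hand": 1}
  ],
  "squeeze": 25
}}

```text
t: 4.68
eef_pos: [0.5843, -0.1373, 0.0835]
ee_rot: [3.138, 0.643, -1.781]
force: [0.7, 0.1, -0.1]
width: 0.0195
gripper_force: 25.0
```

{"api": "move_arm", "payload": {
  "rows": [
    {"translation": [-1, 0, 0], "rot": [0, 0, 0], "hand": 1},
    {"translation": [-2, 0, 0], "rot": [0, 0, 0], "hand": 1},
    {"translation": [-3, 0, 0], "rot": [0, 0, 0], "hand": 1},
    {"translation": [-4.5, 0, 0], "rot": [0, 0, 0], "hand": 1},
    {"translation": [-6, 0, 0], "rot": [0, 0, 0], "hand": 1},
    {"translation": [-7.5, 0, 0], "rot": [0, 0, 0], "hand": 1},
    {"translation": [-9, 0, 0], "rot": [0, 0, 0], "hand": 1},
    {"translation": [-9, 0, 0], "rot": [0, 0, 0], "hand": 1}
  ]
}}

```text
t: 5.35
eef_pos: [0.6006, -0.0642, 0.1406]
ee_rot: [-3.14, 0.644, -1.776]
force: [-0.1, -0.3, -0.1]
width: 0.0193
gripper_force: 25.0
```

```bash
cat > b2.py <<'E'
from h import *
c,d,z=frame(np.radians(78.3),np.radians(37)); s=arm.get_state()
print(s['width'],s['gripper_force'],s['force'])
print("lift"); go(s['eef_pos']+[0,0,.1],c[1])
c,d,z=frame(np.radians(78.3),0); tip=np.array([.515,.162,.171+.05])
print("final"); go(tip-.09*d+.005*z,c[1])
E
python3 b2.py; python3 c.py pics/w3.png; python3 - <<'E'
from h import *
for n in("scene","top"):
    T=camT(n); im,_=arm.grab_frame(n); cv2.imwrite(f'pics/{n}3.png',im[:,:,::-1])
    for l in("bristle_tip","brush_grip","loop_tool_1","cup_rim"):
        for r in arm.pinpoint(l,n)[:3]: print(n,l,round(r['p'],2),w(T,r['point']).round(3))
E
```

```text
0.019310332605118462 24.957902995010954 [-0.11456659 -0.2619934  -0.12441835]
lift
tr cm [-6.   -0.01 -8.  ] rot deg [-0.1  -0.12 -0.04] target [ 0.601 -0.064  0.241]
final
tr cm [-13.65  12.98   0.8 ] rot deg [-0.09 36.88 -0.07] target [0.497 0.074 0.216]
slip_brush 0.7 [ 0.6017 -0.0655  0.1408] [399. 387.]
brush_grip 0.56 [ 0.6006 -0.07    0.1422] [399. 384.]
loop_tool_1 0.92 [ 0.4564 -0.117   0.0842] [753. 127.]
loop_tool_1 0.86 [ 0.5219 -0.1334  0.0793] [596.  84.]
scene brush_grip 0.82 [ 0.455 -0.365  0.005]
scene brush_grip 0.76 [ 0.604 -0.067  0.142]
scene loop_tool_1 0.62 [ 0.517 -0.131  0.081]
scene loop_tool_1 0.6 [ 0.461 -0.112  0.083]
scene cup_rim 0.95 [0.517 0.163 0.173]
top bristle_tip 0.93 [ 0.46  -0.455  0.004]
top bristle_tip 0.65 [ 0.612 -0.     0.196]
top brush_grip 0.55 [ 0.447 -0.367  0.006]
top cup_rim 0.73 [0.516 0.163 0.167]
```

The brush is out and the loop tools are unmoved. Next: lift, then level.

{"api": "move_arm", "payload": {
  "rows": [
    {"translation": [-1.2, 0, -1.6], "rot": [0, 0, 0], "hand": 1},
    {"translation": [-2.4, 0, -3.2], "rot": [0, 5, 0], "hand": 1},
    {"translation": [-3.6, 0, -4.8], "rot": [0, 11, 0], "hand": 1},
    {"translation": [-4.8, 0, -6.4], "rot": [0, 17, 0], "hand": 1},
    {"translation": [-6, 0, -8], "rot": [0, 23, 0], "hand": 1},
    {"translation": [-6, 0, -8], "rot": [0, 29, 0], "hand": 1},
    {"translation": [-6, 0, -8], "rot": [0, 34, 0], "hand": 1},
    {"translation": [-6, 0, -8], "rot": [0, 37, 0], "hand": 1}
  ]
}}

```text
t: 6.87
eef_pos: [0.6, -0.0655, 0.2388]
ee_rot: [3.141, -0.007, -1.776]
force: [0.2, -0.5, -1.1]
width: 0.0198
gripper_force: 25.0
```

```bash
python3 b2.py; python3 c.py pics/w4.png; python3 - <<'E'
from h import *
for n in("scene","top"):
    T=camT(n); im,_=arm.grab_frame(n); cv2.imwrite(f'pics/{n}4.png',cv2.resize(im[:,:,::-1],(800,600)))
    for l in("bristle_tip","brush_grip","cup_rim"):
        for r in arm.pinpoint(l,n)[:3]: print(n,l,round(r['p'],2),w(T,r['point']).round(3),(pix(n,r['point'])*800/512).round())
E
```

```text
0.019800839456213352 24.951053190015955 [ 0.22927615 -0.5066496  -1.14455409]
lift
tr cm [  0.07   0.   -10.  ] rot deg [-2.000e-02 -3.738e+01 -8.000e-02] target [ 0.6   -0.065  0.339]
final
tr cm [-11.55  12.95   2.2 ] rot deg [ 0.01 -0.38 -0.08] target [0.497 0.074 0.216]
slip_brush 0.74 [ 0.5995 -0.0698  0.2395] [401. 380.]
brush_grip 0.58 [ 0.6031 -0.0701  0.2427] [390. 385.]
loop_tool_1 0.98 [ 0.5202 -0.1317  0.0804] [500. 170.]
loop_tool_1 0.68 [ 0.4581 -0.1157  0.0839] [592. 179.]
loop_tool_1 0.33 [ 0.6007 -0.0703  0.2438] [398. 384.]
cup_rim 0.53 [0.5179 0.1662 0.1736] [578. 603.]
cup_rim 0.37 [ 0.5205 -0.1314  0.0817] [500. 170.]
tool_stand 0.94 [ 0.5176 -0.1446 -0.    ] [480. 158.]
tool_stand 0.26 [ 0.5196 -0.133   0.0823] [501. 167.]
scene bristle_tip 0.78 [0.617 0.017 0.241] [388. 200.]
scene bristle_tip 0.71 [ 0.466 -0.455  0.007] [645. 506.]
scene brush_grip 0.98 [ 0.453 -0.366  0.007] [562. 480.]
scene brush_grip 0.49 [ 0.603 -0.064  0.242] [425. 210.]
scene cup_rim 0.91 [0.515 0.163 0.172] [278. 242.]
top bristle_tip 0.96 [ 0.464 -0.455  0.006] [624. 352.]
top bristle_tip 0.6 [0.62  0.018 0.243] [343. 203.]
top brush_grip 0.62 [ 0.447 -0.368  0.007] [573. 358.]
top brush_grip 0.24 [ 0.458 -0.118  0.077] [427. 337.]
```

View pics/scene4.png

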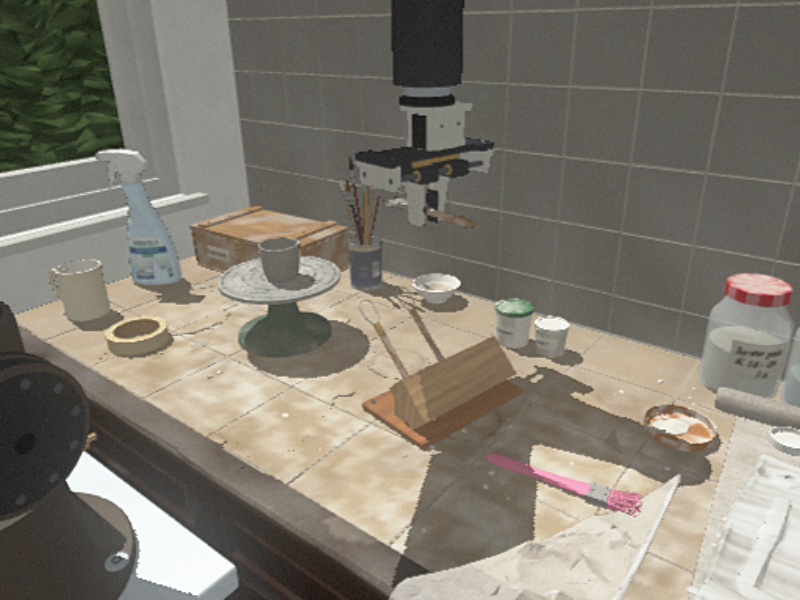

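The brush is held level, with its bristles at (388,200), and both loop tools are still in the stand. The measured tip offset from the TCP is about (0.018, 0.085), so I now move the tip over the cup at (0.516, 0.163).

{"api": "move_arm", "payload": {
  "rows": [
    {"translation": [-2, 2.2, 0], "rot": [0, 0, 0], "hand": 1},
    {"translation": [-4, 4.4, 0], "rot": [0, 0, 0], "hand": 1},
    {"translation": [-6, 6.6, 0], "rot": [0, 0, 0], "hand": 1},
    {"translation": [-8, 8.8, 0], "rot": [0, 0, 0], "hand": 1},
    {"translation": [-10, 11, 0.5], "rot": [0, 0, 0], "hand": 1},
    {"translation": [-11.2, 12.4, 1], "rot": [0, 0, 0], "hand": 1},
    {"translation": [-11.8, 13, 1.7], "rot": [0, 0, 0], "hand": 1},
    {"translation": [-11.8, 13, 1.7], "rot": [0, 0, 0], "hand": 1}
  ]
}}

```text
t: 8.28
eef_pos: [0.4954, 0.0764, 0.2197]
ee_rot: [3.138, -0.003, -1.777]
force: [0.2, -0.6, -0.7]
width: 0.0193
gripper_force: 25.0
```

{"api": "move_arm", "payload": {
  "rows": [
    {"translation": [0, 0, 0], "rot": [0, 0, 0], "hand": 1},
    {"translation": [0, 0, 0], "rot": [0, 0, 0], "hand": 1},
    {"translation": [0, 0, 0], "rot": [0, 0, 0], "hand": 1},
    {"translation": [0, 0, 0], "rot": [0, 0, 0], "hand": 1}
  ]
}}

```text
t: 8.62
eef_pos: [0.4972, 0.0748, 0.2206]
ee_rot: [3.139, -0.003, -1.78]
force: [0.0, -0.7, -0.7]
width: 0.0191
gripper_force: 25.0
```

```bash
python3 - <<'E'
from h import *
s=arm.get_state(); print(s['eef_pos'],s['ee_rot'],s['width'],s['gripper_force'],abs(s['qd']).max())
I=[]
for n in("scene","top"):
    T=camT(n); im,_=arm.grab_frame(n); I.append(im[:,:,::-1])
    for l in("bristle_tip","brush_grip","cup_rim","pinch_cup","loop_tool_1"):
        for r in arm.pinpoint(l,n)[:3]: print(n,l,round(r['p'],2),w(T,r['point']).round(3),pix(n,r['point']).round())
cv2.imwrite('pics/fin.png',np.hstack([cv2.resize(I[0][80:240,120:280],(400,400)),cv2.resize(I[1][100:260,90:250],(400,400))]))
E
```

```text
[0.49718162 0.07480257 0.22058141] [ 3.13878168e+00 -2.80354495e-03 -1.77986383e+00] 0.019092366452931914 24.95189099397976 0.0021031302836989683
scene bristle_tip 0.76 [0.519 0.162 0.227] [177. 133.]
scene bristle_tip 0.76 [ 0.46  -0.456  0.009] [413. 325.]
scene brush_grip 0.79 [ 0.454 -0.365  0.004] [360. 308.]
scene brush_grip 0.78 [0.501 0.076 0.225] [197. 142.]
scene cup_rim 0.74 [0.514 0.16  0.173] [178. 155.]
scene pinch_cup 0.7 [0.519 0.16  0.115] [182. 176.]
scene loop_tool_1 0.61 [ 0.459 -0.114  0.08 ] [251. 229.]
scene loop_tool_1 0.49 [ 0.521 -0.13   0.082] [275. 219.]
top bristle_tip 0.71 [ 0.464 -0.456  0.007] [400. 225.]
top bristle_tip 0.63 [0.515 0.161 0.226] [153. 173.]
top brush_grip 0.82 [ 0.448 -0.365  0.005] [365. 229.]
top brush_grip 0.75 [0.495 0.072 0.225] [192. 185.]
top brush_grip 0.37 [ 0.515  0.173 -0.001] [166. 193.]
top cup_rim 0.58 [0.514 0.162 0.173] [157. 179.]
top pinch_cup 0.75 [0.516 0.166 0.109] [161. 184.]
top pinch_cup 0.61 [0.516 0.171 0.001] [166. 192.]
top loop_tool_1 0.68 [ 0.456 -0.116  0.082] [273. 216.]
top loop_tool_1 0.52 [ 0.52  -0.125  0.083] [277. 191.]
```

View pics/fin.png

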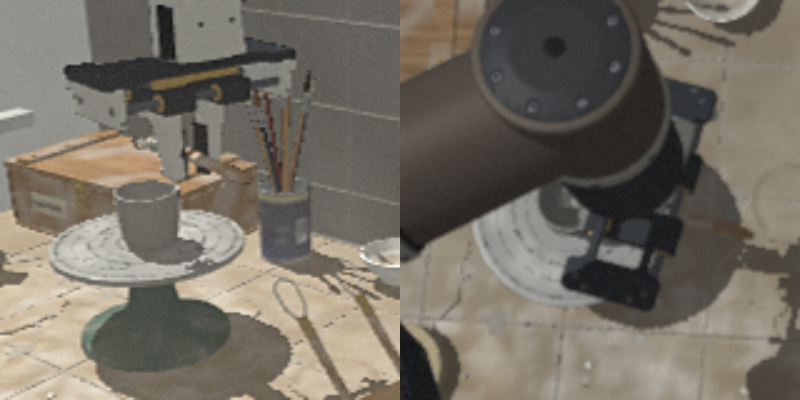

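The bristles hover at crop (140,130), above the untouched cup at (148,200). The tip is within a few mm of the cup's axis and about 53 mm above the rim. The brush is level and the grip is a steady 25 N.

```bash
python3 -c "
from station import arm
print(arm.job_done())"
```

```text
the job is handed in; nothing more can be done
None
```

I handed the job in with the slip brush held level and still, its bristle tip within about 5 mm of the cup's centre and about 5 cm above the rim; the cup was not touched and both loop tools are still in the stand (the hand-in returned no verdict).

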